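# Release the slide lock and bring the sample under the magnifier

## Robot

A 7-joint arm with a two-finger parallel gripper is mounted at the origin on a cart in front of the work surface, level with it; the furniture and walls round the work are solid. World frame = base frame: x ahead of the robot, y to its left, z up, the work surface at z = 0. Lengths are in m, angles in rad, forces in N, time in s.
With the tool pointing down it reaches from about 0.35 to 0.9 m from the base axis. Payload 8.1 kg.
Tool frame: the origin (TCP) lies midway between the tips of the shut fingers; the grasp point (between the pads) lies 19 mm behind it; z points along the fingers, y is the line along which they close (so a half turn about z gives the same grasp; the last joint's range is limited). The gripper opens to 85 mm and grips with 20 to 120 N. Pads are 22 mm wide; open, the fingers measure 114 mm over their backs; the gripper's body (76 mm by 85 mm) begins 54 mm behind the grasp point. The pads swing forward as they close: fully open they stand 13 mm farther back than shut.
Start: joints at [1.231, 0.434, 0.025, 1.573, -0.012, 1.134, -0.075], TCP at [0.147, -0.608, 0.231] pointing down, gripper open.
Joint ranges: [-2.62, 2.62], [-0.44, 2.09], [-1.27, 1.32], [0.08, 2.57], [-1.32, 4.46], [0.12, 2], [-2.74, 2.74]. Speed limits (rad/s): [2.22, 2.22, 3.01, 3.01, 3.14, 3.14, 3.14].

## Interface

Orientations are given as a unit quaternion [x, y, z, w].
In Python, from plant import bot, camera, job gives the robot as it stands.
- The arm moves only by the tool move_arm, never from a script. Its argument "increments" is a list of rows, each a list of 6 numbers: the shift along the tool's x, y, z in cm, then the turn, a rotation vector about the tool's x, y, z in rad. A call has 1 to 12 rows; each row shifts and turns the commanded pose from where the row before left it, along the tool's axes as they then stand; what a row does not reach is not made up. A row lasts 1/12 s, in which the tool goes at most 41.7 mm and 7.16 degrees, less where a joint would pass 70% of its speed; a pose out of reach is approached as far as the arm can. A call is refused whole if a number of a shift passes 4.17 or a number of a turn 0.125, either way. A call with a gripper value outside its range is refused whole. "gripper" is the opening, from -1 (shut) to 1 (fully open), set as the call begins (left out, the last holds). The fingers move at their own pace and stop on an object; "force" is the grip in N (left out, the last holds). Time passes only in rows, so rows that do not move let the fingers close. It gives the time, the measured TCP pose, the force, the opening and the grip force at its end, in the units of the state.
- bot.get_obs(): the state, without advancing time (a new reading comes with each control period).
- camera(name): name is "scene" or "side" or "wrist"; returns a dict with "frame" (384x512x3 uint8, red, green, blue), "z_map" (384x512 float32, m along the optical axis (not along the pixel's ray), 0 where there is no reading), "vertical_fov" (degrees; the focal length in pixels is half the picture's height over the tangent of half this angle, whatever the lens; pixels are square), "cx", "cy" (the principal point, pixels), "position" and "rotation" of the camera in the world. Camera axes: x right, y down, z forward; pixel columns grow to the right and rows downward; lengths in m; the calibration is good to about 2 mm. The wrist camera is an equidistant fisheye: a pixel r from the principal point sees the ray r / f radians off the axis. A picture is of the moment at which its call begins.
- job.close_job(): hands the job in; it is judged then, once.
The state is a dict: "time": time; "q": joint angles; "joint_vel": joint speeds; "tau": joint torques, N m; "ee_pos": TCP position; "tcp_rot": TCP orientation; "contact_force": force on the tool from outside, world axes, zero at the start; "wrist_torque": the same for the moment, N m; "opening": finger opening in m; "grip_force": force on a finger pad.
Only numpy, scipy, OpenCV 4.12 (cv2) and the standard library are available. Lean on these libraries where they do the work, as an engineer would, in place of code of your own. Each camera call takes 0.05 s, during which the arm holds its last target. There are 200 camera calls.

## Task

With the fingertips press the lock button on the grey carriage and, keeping it held down all the way, push the carriage along its rail until it rests against the end stop under the magnifier; then let go so that the button springs up and locks it there. Only press and push: pick nothing up, let the white pot ride along standing upright where it is on the carriage without touching it, and leave everything else on the table where it stands.

Things in the scene. Friction and masses are not known exactly. Their poses are not given: they have to be found in the camera images.
- slide_rail: Aluminium rail fixed to the table, 302 mm long, 70 wide (110 over its feet), 24 high, with a 14 mm higher dark stop block across each end. Origin: centre of its underside, on the table. y runs along the rail, z up, x away from the robot. The carriage travels towards its -y end (robot's right), where the magnifier stands.
- carriage (a joint): How far the grey carriage has slid towards the rail's -y end, in m: 0 at the +y stop, 0.110 against the end stop under the magnifier; starts at 0 to 0.024. A spring brake locks it wherever it is unless the lock button is held down; then it slides with about 1 to 2 N. It weighs 0.9 kg.
- lock_button (a joint): How far the lock button is pressed down, in m: 0 up (brake on, holds the carriage against about 25 N), 0.006 at the bottom of its travel. It springs back by itself. About 2 N starts it, 6 to 7 N takes it from half-way to the bottom. The brake drags less the deeper it is pressed and is quite free from 0.004 down.
- button_top (a point): Centre of the top of the lock button, 46 mm above the table when up: a ribbed flat steel pad, 38 mm along the rail by 44 across, 10 mm above the low step (52 mm long, top at 36 mm) at the carriage's +y end, with which it rides. 27 mm from its centre towards -y an upright face 90 mm wide (the shoulder of the tall block) rises 10 mm above the button; it can be pushed on.
- table_mark (a point): Middle of the spot for the sample, on top of the carriage's tall block, 56 mm above the table and 96 mm from the button's centre towards -y. The block is 90 mm wide and 108 mm long and ends 39 mm past this point; step and block together are 160 mm long.
- lens_centre (a point): Centre of the magnifier's round lens, 62 mm across, fixed 140 mm above the table over the rail, 96 mm from the rail's centre towards -y. Its thin upright post (152 mm tall) stands 75 mm from there towards the rail's +x.
- sample_pot (a point): Centre (half-way up) of the loose white lidded sample pot, 36 mm across, 42 mm tall, about 20 g, standing within about 16 mm of the spot on the carriage's tall block. With the carriage at the end stop it stands under the lens.
- pill_pot_3_mid (a point): Bystander, loose: white lidded pot, 38 mm across, 58 mm tall, standing on the table in front of the rail; the point is its centre, half-way up.
- tape_roll_mid (a point): Bystander, loose: roll of paper tape, 62 mm across, 48 mm tall, standing on the table behind the rail; the point is its centre, half-way up.
- sample_vial_2_mid (a point): Bystander, loose: clear vial with a black cap, 45x56 mm, 130 mm tall, standing on the table behind the rail; the point is its centre, half-way up.
- sample_vial_1_mid (a point): Bystander, loose: clear vial with a black cap, about 47x58 mm, 124 mm tall, in the group of three to the robot's left; the point is its centre, half-way up.
- sample_vial_3_mid (a point): Bystander, loose: clear vial with a black cap, about 47x58 mm, 124 mm tall, in the group of three to the robot's left; the point is its centre, half-way up.
- sample_vial_4_mid (a point): Bystander, loose: clear vial with a black cap, about 47x58 mm, 124 mm tall, in the group of three to the robot's left; the point is its centre, half-way up.
Not all that is in view belongs to the job. What is shaped like the part that bears sample_pot but black or purple is not meant.

How it is judged:
On the way, in this order (a step that is already met when the one before it is completed fails the run):
1. the lock button is pressed down while the carriage is still near its start (value of joint lock_button above 0.0015 m and value of joint carriage below 0.08 m), for 0.05 s.
2. the carriage is against the end stop with the button still held down (value of joint carriage above 0.107 m and value of joint lock_button above 0.0015 m), for 0.05 s.
At the end, for the whole second after the job is handed in: The carriage rests within 3 mm of its end stop, the lock button is up (within 1 mm), and the sample pot stands upright on the carriage within 30 mm of the point below the lens's centre (value of joint carriage above 0.107 m and value of joint lock_button below 0.001 m and velocity of joint carriage between -0.005 and 0.005 m/s and horizontal distance between sample_pot and lens_centre below 0.03 m and angle between sample_pot's own z axis and vertical below 0.1 rad and height (world z) of sample_pot between 0.07 and 0.085 m); the robot touches nothing.
It fails at once if the lock button comes up (less than 1.5 mm down) while the carriage is away from its start (more than 6 mm) and not yet at the end stop (distance of table_mark from where it was at the start of the episode above 0.006 m and value of joint carriage below 0.106 m and value of joint lock_button below 0.0015 m).
It fails at once if the sample pot is touched by the arm or fingers (contact force between pill_pot_4 and the fingers above 0.3 N or contact force between pill_pot_4 and the arm above 0.3 N).
It fails at once if the sample pot tips or is lifted off the carriage (angle between sample_pot's own z axis and vertical above 0.35 rad or height (world z) of sample_pot above 0.092 m).
It fails at once if a bystander is moved by more than 20 mm (distance of any of pill_pot_3_mid, tape_roll_mid, sample_vial_2_mid, sample_vial_1_mid, sample_vial_3_mid, sample_vial_4_mid from where it was at the start of the episode above 0.02 m).
It also fails if it takes over 35 s, if anything falls off the work surface, if the arm or the gripper's body presses on something with over 40 N, if the wrist force passes 120 N, or if a joint passes its speed limit or range.

## Working session

There is one attempt and no reset: what is moved stays moved. The work goes in short steps, Python scripts to look and compute and a tool call to move; the robot and the scene stay as the last step left them, time stands still between calls to the robot, and variables do not carry over. Pictures are saved under pics/ and viewed, at most 10 in all, crops included, and the job is handed in when it is done.

Besides the shell and the picture viewer there is one more tool, called after "Call:" as a command line: name --pt "numbers of a row" for each row, then --argument value for the rest. move_arm: Moves the arm, as the interface text tells. Its arguments: {"type":"object","properties":{"increments":{"type":"array"},"gripper":{"type":"number"},"force":{"type":"number"}},"required":["increments"]}

```bash
mkdir -p pics
cat > h.py <<'E'
import numpy as np, cv2
from plant import bot, camera, job
def world(c):
    h,w=c["z_map"].shape; f=h/2/np.tan(np.radians(c["vertical_fov"])/2)
    v,u=np.mgrid[:h,:w]; z=c["z_map"]
    P=np.stack([(u-c["cx"])/f*z,(v-c["cy"])/f*z,z],-1)
    R=np.array(c["rotation"]); 
    if R.shape!=(3,3):
        from scipy.spatial.transform import Rotation; R=Rotation.from_quat(R).as_matrix()
    return P@R.T+np.array(c["position"])
E
python3 - <<'E'
from h import *
ims=[]
for n in("scene","side"):
    c=camera(n); np.savez(f"{n}.npz",**{k:v for k,v in c.items()}); 
    print(n,c["vertical_fov"],c["position"],c["rotation"])
    cv2.imwrite(f"pics/{n}0.png",cv2.resize(c["frame"][...,::-1],(800,600)))
o=bot.get_obs();print(o)
E
```

```text
scene 46.708797420211475 [0.10174419 1.1638465  0.58391073] [-0.18869646  0.81660475 -0.5335549   0.11344383]
side 52.110654959521824 [ 0.53303945 -0.61101691  0.66354995] [ 0.88611436 -0.02103775  0.00497497 -0.4629622 ]
{'time': 0.1, 'q': array([ 1.23137565,  0.43517733,  0.02497864,  1.57401849, -0.01161198,
        1.13402386, -0.07510101]), 'joint_vel': array([ 0.00065048, -0.00025702,  0.00046571, -0.00384579, -0.0009135 ,
       -0.00049201, -0.00036738]), 'tau': array([ 1.92065396e-03, -6.71746874e+01,  1.02725811e+00, -3.16902852e+01,
        1.57313776e-02,  7.23508027e-03,  1.09926873e-05]), 'ee_pos': array([ 0.14647143, -0.60711062,  0.2305848 ]), 'tcp_rot': array([ 9.93002148e-01,  1.18093971e-01, -1.49732844e-04, -7.25643453e-04]), 'contact_force': array([ 0.2590546 , -0.25580361,  0.34295474]), 'wrist_torque': array([-0.0251549 ,  0.00764475, -0.01253452]), 'grip_force': 0.0, 'opening': 0.08558287814576178}
```

View pics/scene0.png

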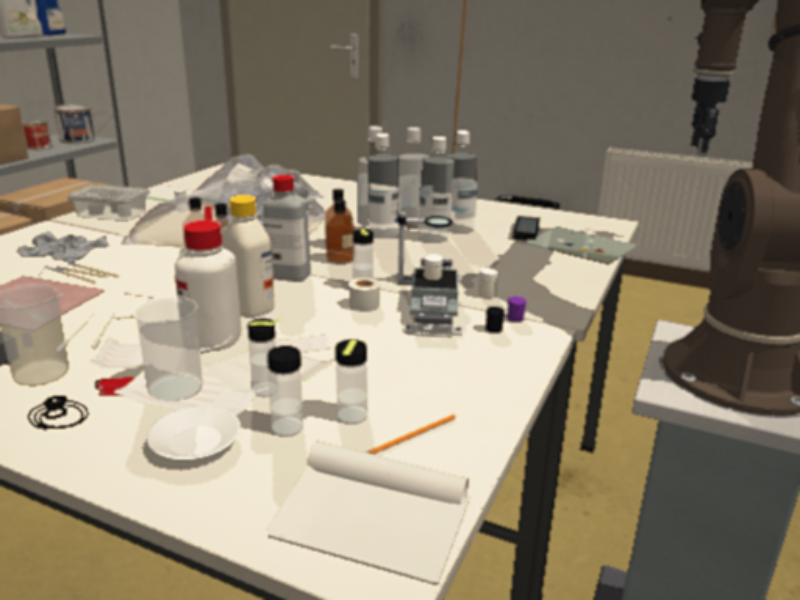

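View pics/side0.png

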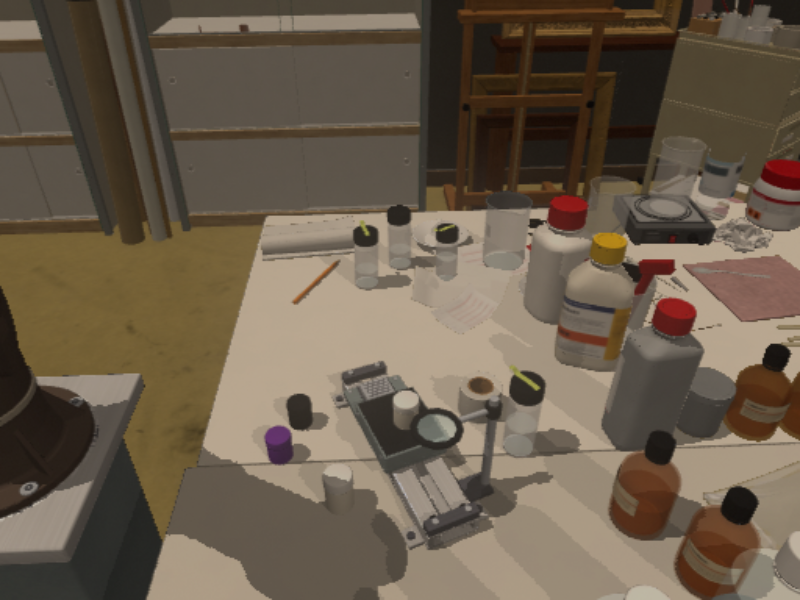

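The side view shows one grey carriage at (400,420), with a ribbed button pad at about (377,385), the pot at (405,408), the lens at (437,430) and the post at (490,445). The candidates that could be mistaken for it are the black pot at (300,411), the purple pot at (279,445) and the white pill pot at (338,488). None of these is a carriage. I choose the grey carriage and its ribbed pad.

Run:
```python
from h import *
c=dict(np.load("side.npz")); W=world(c)
cv2.imwrite("pics/crop.png",cv2.resize(c["frame"][215:355,205:330,::-1],None,fx=4.2,fy=4.2,interpolation=cv2.INTER_CUBIC))
sub=np.zeros(W.shape[:2],bool); sub[215:355,205:330]=1
for n,lo,hi in(("table",-.01,.008),("rail",.02,.028),("step",.033,.039),("stops",.0365,.041),("button",.043,.050),("block",.053,.060),("pottop",.092,.102),("lens",.135,.147)):
    m=sub&(W[...,2]>lo)&(W[...,2]<hi); p=W[m]
    if n=="table": print(n,np.median(p[:,2]));continue
    k,l,st,ce=cv2.connectedComponentsWithStats(m.astype(np.uint8))
    for i in np.argsort(-st[1:,4])[:3]+1:
        if st[i,4]<12: continue
        q=W[l==i]; r=cv2.minAreaRect(q[:,:2].astype(np.float32)*1000)
        print(n,st[i,4],ce[i].round(),"med",np.median(q,0).round(4),"rect",np.round(r[0],1),np.round(r[1],1),round(r[2],1))
```

```text
table -0.00018873638419530936
rail 540 [266. 318.] med [ 0.5767 -0.1236  0.0239] rect [ 581.2 -127.7] [ 33.7 110.6] 22.6
rail 460 [285. 308.] med [ 0.6157 -0.1027  0.0239] rect [ 617.3 -101.5] [30.  83.9] 20.7
rail 90 [233. 243.] med [0.5069 0.0918 0.0241] rect [516.6  93.5] [69.8 18.7] 16.4
step 278 [289. 331.] med [ 0.6161 -0.165   0.0374] rect [ 616.  -163.1] [70.2 19.9] 21.5
step 136 [233. 237.] med [0.5146 0.1007 0.0372] rect [513.9 102.4] [70.3 17.7] 23.0
step 135 [227. 255.] med [0.5005 0.0435 0.036 ] rect [507.6  26.4] [23.7 82.7] 20.1
stops 256 [288. 330.] med [ 0.6146 -0.1651  0.0381] rect [ 615.9 -164. ] [69.2 17.5] 21.8
stops 114 [232. 236.] med [0.5122 0.1017 0.0379] rect [513.1 102. ] [68.  16.2] 23.5
stops 42 [259. 294.] med [ 0.5662 -0.0786  0.0384] rect [565.2 -80. ] [55.9  5.2] 16.9
button 309 [307. 247.] med [0.6814 0.0459 0.0474] rect [683.5  47.4] [60.7 61.3] 16.1
button 209 [241. 248.] med [0.5327 0.0514 0.0457] rect [533.1  52.1] [44.2 38.2] 19.4
button 95 [254. 289.] med [ 0.5579 -0.0746  0.0467] rect [544.8 -64.9] [46.6 94.7] 61.7
block 861 [247. 273.] med [ 0.5431 -0.0397  0.0565] rect [550.8 -28.4] [ 65. 109.] 20.8
block 254 [216. 304.] med [ 0.4811 -0.1146  0.0573] rect [ 480.5 -113.3] [36.1 36.3] 49.9
block 29 [270. 259.] med [5.941e-01 1.000e-04 5.630e-02] rect [596.1   3.4] [29.2 10.8] 85.4
pottop 192 [260. 256.] med [ 0.5702 -0.0305  0.0977] rect [570.1 -28.4] [33.7 34.1] 25.2
pottop 22 [313. 279.] med [ 0.668  -0.0976  0.0976] rect [668.8 -97.2] [ 4.1 10. ] 73.3
lens 829 [283. 273.] med [ 0.6035 -0.1185  0.1425] rect [ 617.8 -106.8] [105.2  60.5] 37.0
```

View pics/crop.png

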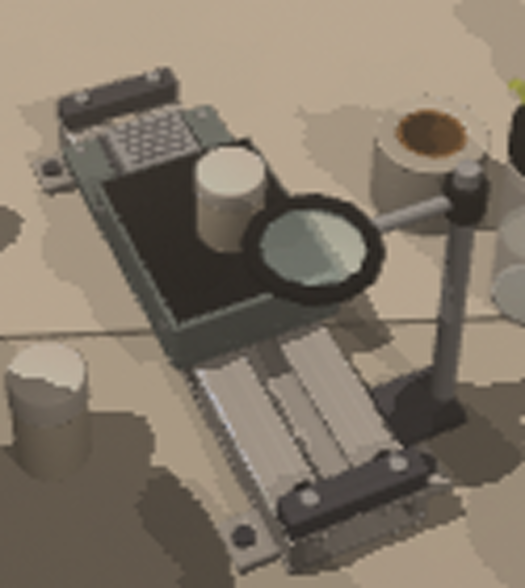

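The crop confirms it: ribbed pad on the step, measured 44x38 mm at (0.533, 0.052, 0.046), with the pot and lens behind it. The rail is yawed 20.9° and about 89 mm of travel remains. Next I'll check the transit corridor and compute the moves.

```bash
cat >> h.py <<'E'
from scipy.spatial.transform import Rotation as Ro
D=np.array([.357,-.934,0]); D/=np.linalg.norm(D); X=np.array([-D[1],D[0],0])
B=np.array([.533,.052,.046])
def goal(tilt): # tool x=X, y=D, z down; then tilt
    return Ro.from_matrix(np.c_[X,D,[0,0,-1]])*Ro.from_rotvec([-tilt,0,0])
def delta(p,tilt=.12):
    o=bot.get_obs(); R=Ro.from_quat(o["tcp_rot"])
    print("pos",o["ee_pos"].round(4),"F",o["contact_force"].round(1),"t",round(o["time"],2),"along,across",((o["ee_pos"]-B)@D).round(4),((o["ee_pos"]-B)@X).round(4))
    print("shift cm",(R.inv().apply(p-o["ee_pos"])*100).round(2),"turn",(R.inv()*goal(tilt)).as_rotvec().round(3))
E
python3 - <<'E'
from h import *
delta(B+[0,0,.184])
a=np.array([.147,-.608]);b=B[:2];u=(b-a)/np.linalg.norm(b-a)
for n in("scene","side"):
    W=world(dict(np.load(n+".npz"))).reshape(-1,3)
    s=(W[:,:2]-a)@u; d=abs((W[:,:2]-a)@[-u[1],u[0]])
    m=(s>0.1)&(s<.85)&(d<.12)&(W[:,2]>.1)&(W[:,2]<.6)
    print(n,m.sum(),W[m].max(0) if m.any() else "", np.percentile(W[m],50,axis=0) if m.any() else "")
E
```

```text
pos [ 0.1465 -0.6071  0.2306] F [ 0.3 -0.3  0.3] t 0.1 along,across 0.4777 -0.5964
shift cm [ 53.03 -55.01   0.13] turn [-0.121  0.008 -0.128]
scene 16 [ 0.58382125 -0.09667858  0.1437744 ] [ 0.57599358 -0.10300428  0.13969433]
side 34 [ 0.58742181 -0.01839814  0.14482369] [ 0.57681868 -0.10456626  0.14332072]
```

Call:
move_arm --pt "2.65 -2.75 0 0 0 0" --pt "2.65 -2.75 0 0 0 0" --pt "2.65 -2.75 0 0 0 0" --pt "2.65 -2.75 0 0 0 0" --pt "2.65 -2.75 0 0 0 0" --pt "2.65 -2.75 0 0 0 0" --pt "2.65 -2.75 0 0 0 0" --pt "2.65 -2.75 0 0 0 0" --pt "2.65 -2.75 0 0 0 0" --pt "2.65 -2.75 0 0 0 0" --gripper -1

```text
time: 0.93
ee_pos: [0.34, -0.2763, 0.2312]
tcp_rot: [0.993, 0.118, -0.0, 0.0]
contact_force: [0.2, -1.4, 0.1]
opening: 0.0002
grip_force: 0.0
```

Call:
move_arm --pt "2.65 -2.75 0 0 0 0" --pt "2.65 -2.75 0 0 0 0" --pt "2.65 -2.75 0 0 0 0" --pt "2.65 -2.75 0 0 0 0" --pt "2.65 -2.75 0 0 0 0" --pt "2.65 -2.75 0 0 0 0" --pt "2.65 -2.75 0 0 0 0" --pt "2.65 -2.75 0 0 0 0" --pt "2.65 -2.75 0 0 0 0" --pt "0 0 0 -0.06 0 -0.064" --pt "0 0 0 -0.06 0 -0.064" --pt "0 0 0 0 0 0"

```text
time: 1.93
ee_pos: [0.5129, 0.0216, 0.2309]
tcp_rot: [0.981, 0.185, 0.007, 0.06]
contact_force: [-0.7, 0.5, 0.3]
opening: 0.0
grip_force: 0.0
```

Run:
```python
from h import *
delta(B+[0,0,.034])
```

```text
pos [0.5129 0.0216 0.2309] F [-0.7  0.5  0.3] t 1.93 along,across 0.0213 -0.0296
shift cm [ 3.11 -3.9  14.7 ] turn [0.001 0.008 0.009]
```

Call:
move_arm --pt "1.55 -1.95 0 0 0 0" --pt "1.55 -1.95 0 0 0.008 0.009" --pt "0 0 2.5 0 0 0" --pt "0 0 2.5 0 0 0" --pt "0 0 2.5 0 0 0" --pt "0 0 2.5 0 0 0" --pt "0 0 2.4 0 0 0" --pt "0 0 2.3 0 0 0" --pt "0 0 0 0 0 0"

```text
time: 2.68
ee_pos: [0.5323, 0.0466, 0.0765]
tcp_rot: [0.983, 0.175, 0.008, 0.059]
contact_force: [-0.2, -0.6, -0.0]
opening: 0.0
grip_force: 0.0
```

Run:
```python
from h import *
delta(B+[0,0,.004])
c=camera("side"); cv2.imwrite("pics/s1.png",cv2.resize(c["frame"][130:355,180:360,::-1],None,fx=2.6,fy=2.6))
```

```text
pos [0.5323 0.0466 0.0765] F [-0.2 -0.6 -0. ] t 2.68 along,across 0.0048 -0.0026
shift cm [ 0.27 -0.79  2.57] turn [-0.002  0.007 -0.012]
```

View pics/s1.png

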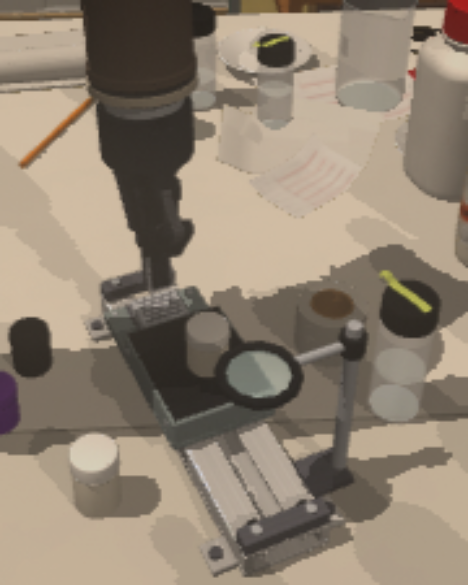

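The fingertips at (155,275) are directly above the ribbed pad at (160,303). The pot and lens are clear, so I'll descend to touch.

Call:
move_arm --pt "0.15 -0.4 1.2 0 0 0" --pt "0.15 -0.4 1.0 0 0 0" --pt "0 0 0.4 0 0 0" --pt "0 0 0 0 0 0" --pt "0 0 0 0 0 0"

```text
time: 3.15
ee_pos: [0.5362, 0.055, 0.0539]
tcp_rot: [0.982, 0.177, 0.011, 0.059]
contact_force: [0.0, -0.2, 0.2]
opening: 0.0002
grip_force: 0.0
```

Call:
move_arm --pt "0 0 0.2 0 0 0" --pt "0 0 0.2 0 0 0" --pt "0 0 0.2 0 0 0" --pt "0 0 0 0 0 0" --pt "0 0 0 0 0 0"

```text
time: 3.57
ee_pos: [0.5363, 0.0541, 0.0477]
tcp_rot: [0.982, 0.177, 0.011, 0.059]
contact_force: [0.5, 1.0, -0.9]
opening: 0.0
grip_force: 0.0
```

Call:
move_arm --pt "0 0 0.2 0 0 0" --pt "0 0 0.2 0 0 0" --pt "0 0 0 0 0 0" --pt "0 0 0 0 0 0"

```text
time: 3.9
ee_pos: [0.5367, 0.0541, 0.044]
tcp_rot: [0.982, 0.177, 0.012, 0.059]
contact_force: [-1.0, 0.9, 5.4]
opening: -0.0
grip_force: 2.8
```

Call:
move_arm --pt "0 0 0.2 0 0 0" --pt "0 0 0.2 0 0 0" --pt "0 0 0 0 0 0" --pt "0 0 0 0 0 0"

```text
time: 4.23
ee_pos: [0.5371, 0.0533, 0.0403]
tcp_rot: [0.982, 0.177, 0.012, 0.059]
contact_force: [-1.4, -0.6, 7.9]
opening: -0.0002
grip_force: 4.2
```

Call:
move_arm --pt "0 0 0.15 0 0 0" --pt "0 0 0.1 0 0 0" --pt "0 0 0 0 0 0" --pt "0 0 0 0 0 0"

```text
time: 4.57
ee_pos: [0.5377, 0.0526, 0.0394]
tcp_rot: [0.982, 0.177, 0.012, 0.06]
contact_force: [-5.9, -2.0, 27.4]
opening: -0.0003
grip_force: 13.9
```

Run:
```python
from h import *
delta(B+.089*D-[0,0,.007])
R=Ro.from_quat(bot.get_obs()["tcp_rot"]); print("1cm along D in tool:",R.inv().apply(D).round(3))
```

```text
pos [0.5377 0.0526 0.0394] F [-5.9 -2.  27.4] t 4.57 along,across 0.0011 0.0046
shift cm [-0.38  8.72  1.1 ] turn [ 0.002 -0.002 -0.009]
1cm along D in tool: [0.009 0.993 0.121]
```

The button is bottomed at 27 N. Now I'll push along the rail.

Call:
move_arm --pt "0 0.1 0.012 0 0 0" --pt "0 0.2 0.024 0 0 0" --pt "0 0.2 0.024 0 0 0" --pt "0 0.2 0.024 0 0 0" --pt "0 0.2 0.024 0 0 0" --pt "0 0.1 0.012 0 0 0"

```text
time: 5.07
ee_pos: [0.5413, 0.043, 0.0394]
tcp_rot: [0.982, 0.177, 0.012, 0.06]
contact_force: [-7.0, -1.8, 27.9]
opening: -0.0001
grip_force: 13.6
```

Run:
```python
from h import *
delta(B+.089*D-[0,0,.007])
c=camera("side"); W=world(c); m=np.zeros(W.shape[:2],bool); m[215:355,205:330]=1
p=W[m&(W[...,2]>.092)&(W[...,2]<.101)]; p=p[np.linalg.norm(p[:,:2]-[.575,-.04],axis=1)<.04]
print("pot moved",(np.median(p,0)-[.5702,-.0305,.0977])@D,len(p))
```

```text
pos [0.5413 0.043  0.0394] F [-7.  -1.8 27.9] t 5.07 along,across 0.0114 0.0046
shift cm [-0.39  7.7   0.98] turn [ 0.002 -0.002 -0.01 ]
pot moved 0.011677059459860112 183
```

The carriage and pot are riding along with the fingers.

Call:
move_arm --pt "0 0.2 0.024 0 0 0" --pt "0 0.3 0.036 0 0 0" --pt "0 0.3 0.036 0 0 0" --pt "0 0.3 0.036 0 0 0" --pt "0 0.3 0.036 0 0 0" --pt "0 0.3 0.036 0 0 0" --pt "0 0.3 0.036 0 0 0" --pt "0 0.3 0.036 0 0 0" --pt "0 0.3 0.036 0 0 0" --pt "0 0.3 0.036 0 0 0" --pt "0 0.3 0.036 0 0 0" --pt "0 0.2 0.024 0 0 0"

```text
time: 6.12
ee_pos: [0.5537, 0.0108, 0.0395]
tcp_rot: [0.982, 0.177, 0.013, 0.06]
contact_force: [-6.3, -1.4, 25.8]
opening: -0.0002
grip_force: 12.8
```

Call:
move_arm --pt "0 0.2 0.024 0 0 0" --pt "0 0.3 0.036 0 0 0" --pt "0 0.3 0.036 0 0 0" --pt "0 0.3 0.036 0 0 0" --pt "0 0.3 0.036 0 0 0" --pt "0 0.3 0.036 0 0 0" --pt "0 0.3 0.036 0 0 0" --pt "0 0.3 0.036 0 0 0" --pt "0 0.2 0.024 0 0 0" --pt "0 0.2 0.024 0 0 0"

```text
time: 6.95
ee_pos: [0.5634, -0.0144, 0.0396]
tcp_rot: [0.982, 0.177, 0.013, 0.06]
contact_force: [-4.5, -0.6, 25.5]
opening: 0.0
grip_force: 12.2
```

Run:
```python
from h import *
delta(B+.089*D-[0,0,.007])
c=camera("side"); cv2.imwrite("pics/s2.png",cv2.resize(c["frame"][130:355,180:360,::-1],None,fx=2.6,fy=2.6))
```

```text
pos [ 0.5634 -0.0144  0.0396] F [-4.5 -0.6 25.5] t 6.95 along,across 0.0729 0.0047
shift cm [-0.45  1.6   0.25] turn [ 0.002 -0.003 -0.009]
```

View pics/s2.png

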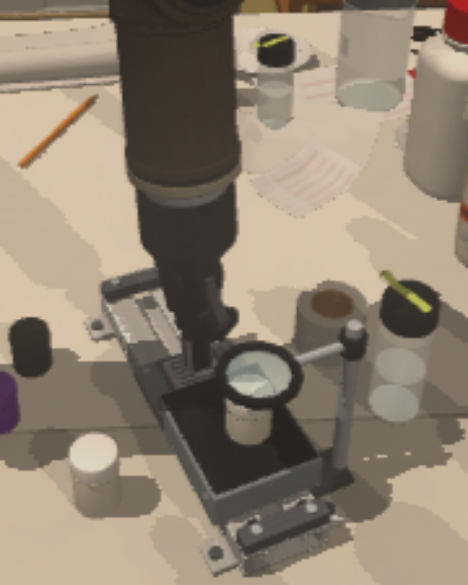

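The pot is upright under the lens at (250,410), and the carriage front is about 15 mm short of the stop. I'll continue gently and watch the force.

Call:
move_arm --pt "0 0.2 0.026 0 0 0" --pt "0 0.2 0.026 0 0 0" --pt "0 0.2 0.026 0 0 0" --pt "0 0.2 0.026 0 0 0" --pt "0 0.2 0.026 0 0 0" --pt "0 0.1 0.012 0 0 0"

```text
time: 7.5
ee_pos: [0.5675, -0.025, 0.0396]
tcp_rot: [0.982, 0.177, 0.013, 0.06]
contact_force: [-3.2, -0.1, 24.8]
opening: 0.0001
grip_force: 12.2
```

Call:
move_arm --pt "0 0.1 0.012 0 0 0" --pt "0 0.1 0.012 0 0 0" --pt "0 0.1 0.012 0 0 0" --pt "0 0.1 0.012 0 0 0" --pt "0 0.1 0.012 0 0 0" --pt "0 0 0 0 0 0"

```text
time: 8.0
ee_pos: [0.5689, -0.0286, 0.0395]
tcp_rot: [0.982, 0.177, 0.013, 0.059]
contact_force: [-4.8, 1.8, 24.4]
opening: -0.0005
grip_force: 12.8
```

Call:
move_arm --pt "0 0.1 0.012 0 0 0" --pt "0 0.1 0.012 0 0 0" --pt "0 0.1 0.012 0 0 0" --pt "0 0 0 0 0 0" --pt "0 0 0 0 0 0"

```text
time: 8.42
ee_pos: [0.5691, -0.0288, 0.0395]
tcp_rot: [0.982, 0.178, 0.013, 0.058]
contact_force: [-9.3, 9.1, 30.4]
opening: -0.0001
grip_force: 14.7
```

Run:
```python
from h import *
delta(B+.089*D-[0,0,.007])
c=camera("side"); cv2.imwrite("pics/s3.png",cv2.resize(c["frame"][190:355,200:350,::-1],None,fx=3.6,fy=3.6,interpolation=cv2.INTER_CUBIC))
W=world(c); m=np.zeros(W.shape[:2],bool); m[215:355,205:330]=1
p=W[m&(W[...,2]>.053)&(W[...,2]<.059)]; a=(p-B)@D; a=a[(abs((p-B)@X)<.05)&(a<.3)]
print("block front edge along",np.percentile(a,[98,99.5,100]),"expected at stop",.135+.089-.0*1+0)
```

```text
pos [ 0.5691 -0.0288  0.0395] F [-9.3  9.1 30.4] t 8.42 along,across 0.0884 0.0048
shift cm [-0.48  0.06  0.05] turn [-0.002 -0.004 -0.007]
block front edge along [0.22269511 0.22371433 0.2245989 ] expected at stop 0.224
```

View pics/s3.png

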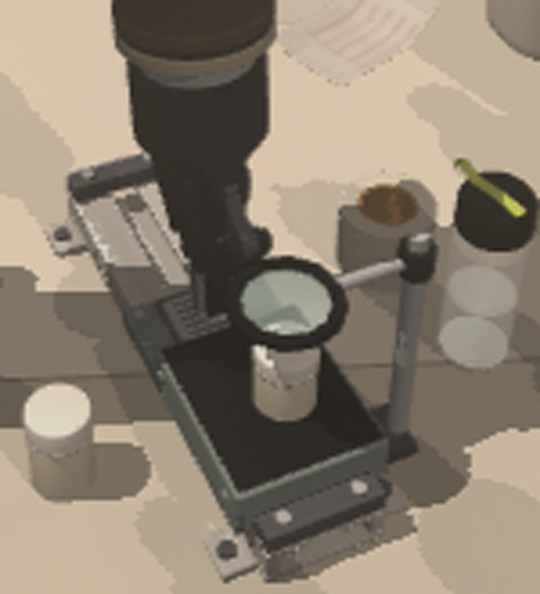

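The carriage is against the stop: its front edge touches the stop at (320,500), the front edge reads 0.224 as expected, and the forward force has risen. The pot stands upright. Now I'll release straight up.

Call:
move_arm --pt "0 0.025 -0.2 0 0 0" --pt "0 0.025 -0.2 0 0 0" --pt "0 0.025 -0.2 0 0 0" --pt "0 0.025 -0.2 0 0 0" --pt "0 0.025 -0.2 0 0 0" --pt "0 0 -0.4 0 0 0" --pt "0 0 -0.5 0 0 0" --pt "0 0 0 0 0 0"

```text
time: 9.13
ee_pos: [0.5683, -0.0312, 0.057]
tcp_rot: [0.982, 0.177, 0.012, 0.059]
contact_force: [-0.4, 0.6, -0.8]
opening: 0.0002
grip_force: 0.0
```

Call:
move_arm --pt "0 -1 -1 0 0 0" --pt "0 -1.5 -1.5 0 0 0" --pt "0 -2 -3 0 0 0" --pt "0 -2 -3 0 0 0" --pt "0 0 -3 0 0 0" --pt "0 0 -3 0 0 0" --pt "0 0 -2 0 0 0" --pt "0 0 0 0 0 0" --pt "0 0 0 0 0 0" --pt "0 0 0 0 0 0"

```text
time: 9.97
ee_pos: [0.5376, 0.0488, 0.2124]
tcp_rot: [0.982, 0.177, 0.011, 0.059]
contact_force: [0.7, -0.4, -0.7]
opening: -0.0003
grip_force: 0.0
```

Run:
```python
from h import *
delta(B)
c=camera("side"); cv2.imwrite("pics/s4.png",cv2.resize(c["frame"][190:355,200:350,::-1],None,fx=3.6,fy=3.6,interpolation=cv2.INTER_CUBIC))
W=world(c); m=np.zeros(W.shape[:2],bool); m[215:355,205:330]=1
p=W[m&(W[...,2]>.053)&(W[...,2]<.059)]; a=(p-B)@D; a=a[(abs((p-B)@X)<.05)&(a<.3)]
print("edge",np.percentile(a,[98,99.5,100]))
q=B+.088*D; s=m&(np.linalg.norm(W[...,:2]-q[:2],axis=-1)<.012); print("button z",np.median(W[s][:,2]),s.sum())
```

```text
pos [0.5376 0.0488 0.2124] F [ 0.7 -0.4 -0.7] t 9.97 along,across 0.0047 0.0032
shift cm [-0.34 -2.45 16.46] turn [-0.    -0.    -0.008]
edge [0.2226151  0.22376061 0.22454398]
button z 0.04577845082892057 76
```

View pics/s4.png

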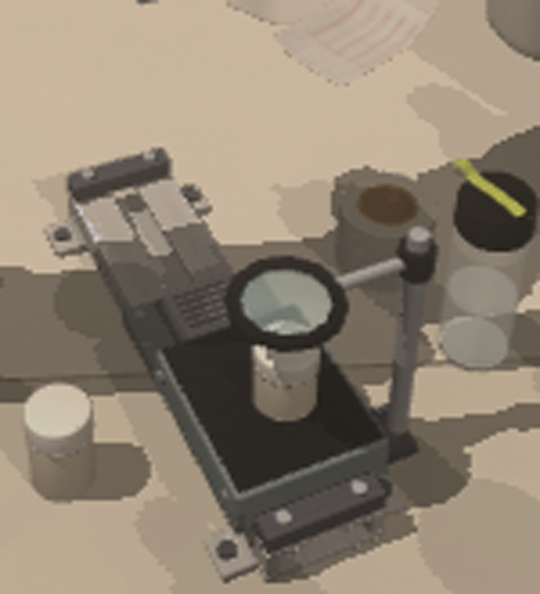

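The button is up (46 mm), the carriage is still at the stop, the pot is upright and the arm is clear. I'll hand in.

```bash
python3 -c "
from plant import job; print(job.close_job())"
```

```text
the job is handed in; nothing more can be done
None
```

I pushed the carriage to the end stop with the button held down, then let the button spring up to lock it there; the pot stands upright under the lens, and the job is handed in (no verdict was returned).

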